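# Assemble the air sampler in the clean-air cabinet

## Robot

A 7-joint arm with a two-finger parallel gripper is mounted at the origin on the work surface. World frame = base frame: x ahead of the robot, y to its left, z up, the work surface at z = 0. Lengths are in mm, angles in rad, forces in N, time in s.
With the tool pointing down it reaches from about 350 to 775 mm from the base axis. Payload 3.1 kg.
Tool frame: the origin (TCP) lies on the centre line of the jaws, within the pads' length; the fingertips stand 8 mm ahead of it and the grasp point (between the pads) lies 11 mm behind it (manip.nose_length is the distance from the TCP to the fingertips, in mm); y points along the fingers, z is the direction in which the jaws open and shut, and the axes are right-handed (so a half turn about y gives the same grasp; the last joint's range is limited). The gripper opens to 85 mm and grips with 20 to 120 N. Pads are 22 mm wide; open, the fingers measure 114 mm over their backs; the gripper's body (76 mm by 85 mm) begins 54 mm behind the grasp point. The pads swing forward as they close: fully open they stand 13 mm farther back than shut.
Start: joints at [-1.213, 0.311, 0.014, 1.512, -0.004, 1.319, -0.027], TCP at [214.054, 506.654, 239.304] pointing down, gripper open.
Joint ranges: [-2.7, 2.7], [-0.3, 1.91], [-1.27, 1.3], [0.12, 2.57], [-1.44, 4.58], [0.2, 2.03], [-3.05, 3.05]. Speed limits (rad/s): [2.79, 2.79, 3.14, 3.14, 3.14, 3.14, 3.14].

## Interface

Orientations are given as a unit quaternion [x, y, z, w].
In Python, from cell import manip, get_image, order, spot_in, cut_out gives the robot as it stands. The module is installed in compiled form; this text tells all that it offers.
- The arm moves only by the shell command python3 -m handwheel 'ROWS' [FORCE]. ROWS is JSON, a list of rows, each a list of 7 numbers: the shift along the world's x, y, z in cm, then the turn, a rotation vector about the world's x, y, z in degrees, then the opening, from -1 (shut) to 1 (fully open). In form: [[tx, ty, tz, ax, ay, az, grip], ...]. A call has 1 to 12 rows; each row is the pose to reach, as a shift and turn from the pose commanded when the call began; what a row does not reach only later rows make up. A row lasts 1/8 s, in which the tool goes at most 62.5 mm and 10.7 degrees, less where a joint would pass 70% of its speed; a pose out of reach is approached as far as the arm can. A call with a gripper value outside its range is refused whole. The fingers move at their own pace and stop on an object; FORCE is the grip in N (left out, the last holds). Time passes only in rows, so rows that repeat a pose let the fingers close. It gives the time, the measured TCP pose, the force and the opening at its end, in the units of the state.
- manip.sense(): the state, without advancing time (a new reading comes with each control period).
- get_image(name): name is "side" or "top"; returns a dict with "image" (400x640x3 uint8, red, green, blue), "depth" (400x640 float32, mm along the optical axis (not along the pixel's ray), 0 where there is no reading), "fovy" (degrees; the focal length in pixels is half the picture's height over the tangent of half this angle, whatever the lens; pixels are square), "cx", "cy" (the principal point, pixels), "rvec" (rotation vector, rad) and "tvec" (3), from world to camera coordinates, as OpenCV has them. Camera axes: x right, y down, z forward; pixel columns grow to the right and rows downward; lengths in mm; the calibration is good to about 2 mm. A picture is of the moment at which its call begins.
- order.finish_job(): hands the job in, once; it reports no verdict.
Trained networks look in a picture, given as the dict that the camera call returned (one of the last four; its "shot" number tells which), for a name from the list of things; names that differ only in an ending like _2 or _b are one class to them, and where a whole thing is asked for, a point or a joint stands for the part that bears it (a point fixed in the world has none). Each returns a list of dicts, best first, with "conf" (0 to 1); they miss things now and then, are a little off and sometimes report something else, mostly with a low value. They report only what shows in the picture. A call takes as long as a camera call. They do not tell look-alikes from the thing itself.
- spot_in(picture, name): "centre" ([row, column] in pixels, amid what is visible of it).
- cut_out(picture, name): "mask" (400x640 bool, what is visible of it) and "centre" ([row, column] in pixels, amid what is visible of it).
The state is a dict: "clock": time; "joints": joint angles; "qd": joint speeds; "effort": joint torques, N m; "tcp_pos": TCP position; "ee_rot": TCP orientation; "wrist_force": force on the tool from outside, world axes, zero at the start; "wrist_torque": the same for the moment, N m; "gripper_width": finger opening in mm.
Only numpy, scipy, OpenCV 4.12 (cv2) and the standard library are available. Lean on these libraries where they do the work, as an engineer would, in place of code of your own. Each camera call takes 0.05 s, during which the arm holds its last target.

## Task

Put the air sampler together on its fixed base: first set the taller of the two hooked stages on the base and lock it with a clockwise quarter turn, fully home against the stops, then set the inlet head (the one with the tapered nose) on that stage and lock it the same way. Leave the short stage, the bottle, the tip rack and the tube mixer standing where they are, and let go of the finished stack.

Things in the scene. Friction and masses are not known exactly. Their poses are not given: they have to be found in the camera images.
- base_seat (a point): Centre of the seat on top of the sampler's fixed bare-metal base, 50 mm above the bench; z up, x towards a hook. A tapered boss 9 mm high (radius 15 mm at its top, 20.5 mm at its foot) stands in its middle and centres the part set on it. Two opposite hooks along +x and -x hold that part's ears down.
- base_hook (a point): Middle of the lip of the base's +x hook, 39.5 mm from the axis and 11.5 mm above the seat. The hook is 27 mm wide (its y -15 to +12 mm), its lip 32 to 47 mm from the axis and 9 to 14 mm above the seat, outer wall from 42 mm. Its -y end (the clockwise end, seen from above) is closed by a stop at y -9.5 mm, the other open. The -x hook is the same turned half round.
- base_foot (a point): Middle of the base's foot disc, 110 mm across, 12 mm thick; a column 60 mm across rises from it. To join: lower a part over the boss with its x axis about 75 degrees (45 to 125 will do) counter-clockwise, seen from above, of the hooks' x axis, onto the seat or 1 mm above it; turn it clockwise till its ears, under the lips, meet the stops and the x axes agree. Friction alone holds it.
- stage_tall_mid (a point): Centre of the tall stage, a loose upright bare-metal cylinder 56 mm across, 75 mm high (89 mm with its hooks), about 0.2 to 0.35 kg. The point is on its axis 37.5 mm above its underside, z up, x towards a hook. Its underside is hollow (44 mm bore, 12 mm deep) to take a boss. Round wall free to grip: 10 to 65 mm above its underside, fingers at least 45 degrees away from the x axis.
- tall_hook (a point): Middle of the lip of the tall stage's +x hook. The stage's top, 37.5 mm above its centre, is a seat with boss and two hooks exactly like the base's, along the stage's own x axis; each hook stands on an arm 6 mm thick just below the seat.
- tall_ear (a point): Middle of the tall stage's +x ear. Two flat ears stick out at the very bottom along its +x and -x, each 18 mm wide, 6 mm thick, reaching 39 mm from the axis: 3 mm of free height under a lip. Ears, hooks and so the whole joint are the same after a half turn.
- inlet_mid (a point): Centre of the inlet head, a loose upright bare-metal cylinder 56 mm across up to 58 mm, then tapering to a nose 30 mm across, 82 mm high in all, without hooks; about 0.19 to 0.31 kg. The point is on its axis 41 mm above its underside, z up, x towards an ear. Hollow underside like the tall stage's. Round wall free to grip: 10 to 56 mm above its underside, at any angle.
- inlet_ear (a point): Middle of the inlet head's +x ear; its two ears are the same as the tall stage's, along its own +x and -x at the very bottom. It joins the tall stage's seat just as the stage joins the base.
- stage_short_mid (a point): Centre of the short stage, a spare that must stay: same as the tall stage in all but height, 50 mm (64 mm with its hooks). The point is 25 mm above its underside.
- bottle_mid (a point): Centre (75 mm up) of a clear glass bottle, 66 mm across and 150 mm high, to be left standing.
- rack_mid (a point): A point 27.5 mm up the middle of a tip rack, a box 85 mm (x) by 122 mm (y) and 64 mm high with its tips, to be left alone.
- mixer_mid (a point): A point 27.5 mm up the middle of a small tube mixer, a grey box 100 mm (x) by 110 mm (y) by 55 mm high with a black rubber cup on top (73 mm high), to be left alone.
Things that resemble listed ones, but are neither listed nor needed, are in the scene too. What is shaped like the part that bears bottle_mid but orange is not meant.

How it is judged (in metres and radians):
On the way, in this order (a step that is already met when the one before it is completed fails the run):
1. the tall stage is seated and locked on the base (horizontal distance between stage_tall_mid and base_seat below 0.004 m and z of stage_tall_mid in the frame of base_seat between 0.0345 and 0.0405 m and angle between the x axis of stage_tall_mid and the x axis of base_seat, either way round below 0.17 rad and angle between stage_tall_mid's own z axis and vertical below 0.06 rad), for 0.2 s.
2. the inlet head is seated and locked on the tall stage (horizontal distance between inlet_mid and stage_tall_mid below 0.004 m and z of inlet_mid in the frame of stage_tall_mid between 0.0755 and 0.0815 m and angle between the x axis of inlet_mid and the x axis of stage_tall_mid, either way round below 0.17 rad and angle between inlet_mid's own z axis and vertical below 0.06 rad), for 0.2 s.
At the end, for the whole second after the job is handed in: Tall stage on the base, inlet head on the tall stage, each centred within 4 mm, seated within 3 mm, upright (0.06 rad) and turned to within 0.17 rad of the stops (x axes in line); short stage, bottle, rack and mixer upright (0.15 rad), within 30 mm of their starts (all of step 1 and all of step 2 and distance of each of stage_short_mid, bottle_mid, rack_mid, mixer_mid from where it was at the start of the episode below 0.03 m and angle between each of stage_short_mid, bottle_mid, rack_mid, mixer_mid's own z axis and vertical below 0.15 rad); the robot touches nothing.
It fails at once if the short stage is pushed away more than 30 mm or tipped over (distance of stage_short_mid from where it was at the start of the episode above 0.03 m or angle between stage_short_mid's own z axis and vertical above 0.5 rad).
It fails at once if the bottle is pushed away more than 30 mm or tipped over (distance of bottle_mid from where it was at the start of the episode above 0.03 m or angle between bottle_mid's own z axis and vertical above 0.5 rad).
It fails at once if the tip rack is pushed away more than 30 mm or tipped over (distance of rack_mid from where it was at the start of the episode above 0.03 m or angle between rack_mid's own z axis and vertical above 0.5 rad).
It fails at once if the tube mixer is pushed away more than 30 mm or tipped over (distance of mixer_mid from where it was at the start of the episode above 0.03 m or angle between mixer_mid's own z axis and vertical above 0.5 rad).
It also fails if it takes over 72 s, if anything falls off the work surface, if the arm or the gripper's body presses on something with over 40 N, if the wrist force passes 120 N, or if a joint passes its speed limit or range.

## Working session

There is one attempt and no reset: what is moved stays moved. The work goes in short steps, Python scripts to look and compute and a shell command to move; the robot and the scene stay as the last step left them, time stands still between calls to the robot, and variables do not carry over. Pictures are saved under pics/ and viewed, and the job is handed in when it is done.

```bash
ls; mkdir -p pics; cat > h.py <<'E'
import numpy as np, cv2
from cell import manip, get_image, order, spot_in, cut_out
def K(p):
    h,w=p["image"].shape[:2]; f=h/2/np.tan(np.radians(p["fovy"])/2)
    return f,p["cx"],p["cy"]
def world(p,rc,d=None):
    f,cx,cy=K(p); R=cv2.Rodrigues(np.array(p["rvec"],float))[0]; t=np.array(p["tvec"],float).ravel()
    r,c=rc
    if d is None: d=p["depth"][int(round(r)),int(round(c))]
    return R.T@(np.array([(c-cx)/f*d,(r-cy)/f*d,d])-t)
def cloud(p):
    f,cx,cy=K(p); R=cv2.Rodrigues(np.array(p["rvec"],float))[0]; t=np.array(p["tvec"],float).ravel()
    d=p["depth"].astype(float); rr,cc=np.mgrid[:d.shape[0],:d.shape[1]]
    P=np.stack([(cc-cx)/f*d,(rr-cy)/f*d,d],-1)-t
    W=P@R; W[d<=0]=np.nan
    return W
def proj(p,X):
    f,cx,cy=K(p); R=cv2.Rodrigues(np.array(p["rvec"],float))[0]; t=np.array(p["tvec"],float).ravel()
    q=R@np.array(X,float)+t
    return np.array([q[1]/q[2]*f+cy,q[0]/q[2]*f+cx])
def save(p,n): cv2.imwrite("pics/"+n,cv2.cvtColor(p["image"],cv2.COLOR_RGB2BGR))
E
python3 - <<'E'
from h import *
names=["base_seat","base_hook","base_foot","stage_tall_mid","tall_hook","tall_ear","inlet_mid","inlet_ear","stage_short_mid","bottle_mid","rack_mid","mixer_mid"]
print(manip.sense())
for v in("top","side"):
    p=get_image(v); save(p,v+"0.png"); np.savez(v+"0.npz",**p)
    print(v,p["fovy"],p["cx"],p["cy"],p["rvec"],p["tvec"])
    for n in names:
        for s in spot_in(p,n)[:4]:
            print(n,round(s["conf"],2),np.round(s["centre"]),world(p,s["centre"]).round())
E
```

```text
pics
{'clock': 0.0, 'joints': array([-1.21268056,  0.31172179,  0.01399097,  1.51305081, -0.00441937,
        1.31921453, -0.02722721]), 'qd': array([ 5.71367959e-04,  4.61414954e-04, -1.34565507e-03,  7.39422890e-05,
       -6.00803453e-05, -4.01933071e-04,  7.74572596e-04]), 'effort': array([-1.00177986e-04, -3.79924142e+01,  1.45722753e-01, -2.30587023e+01,
        1.22152313e-02,  1.35773342e-02, -2.40580846e-05]), 'tcp_pos': array([213.79078508, 505.97324211, 238.22571039]), 'ee_rot': array([ 0.6938514 , -0.1405396 ,  0.1402617 , -0.69220338]), 'wrist_force': array([ 0.0832988 , -0.44229058,  0.96607383]), 'wrist_torque': array([ 0.02110666, -0.02240292,  0.03556098]), 'gripper_width': 85.20673994475713}
top 46.2104641190162 314.6819705239816 201.2096303123317 [ 2.13559958 -2.09268701  0.2138845 ] [ -62.08260722  558.9400655  1112.8888288 ]
base_seat 0.95 [240. 276.] [459.  43.  62.]
base_hook 0.78 [241. 276.] [458.  43.  61.]
base_hook 0.51 [166. 347.] [ 648. -131.   71.]
base_foot 0.87 [239. 275.] [463.  44.  58.]
stage_tall_mid 0.75 [267. 410.] [ 400. -281.   82.]
tall_hook 0
[... 610 characters left out ...]
 -0.36853696  0.16968743] [-514.94406406  172.37084342 1039.99987314]
base_seat 0.98 [207. 292.] [458.  20.  39.]
base_seat 0.29 [286. 305.] [ 395. -325.   88.]
base_hook 0.71 [210. 293.] [460.  18.  28.]
base_foot 0.96 [208. 291.] [457.  21.  37.]
tall_ear 0.79 [287. 306.] [ 396. -327.   86.]
tall_ear 0.52 [173. 350.] [663.  94.  62.]
inlet_mid 0.61 [157. 292.] [529. 275.  53.]
inlet_mid 0.31 [209. 292.] [458.  20.  33.]
inlet_ear 0.67 [160. 298.] [548. 275.  40.]
bottle_mid 0.77 [270. 365.] [ 525. -327.   92.]
bottle_mid 0.6 [308. 391.] [ 526. -441.   98.]
rack_mid 0.81 [176. 351.] [664.  91.  54.]
rack_mid 0.66 [285. 304.] [ 393. -323.   91.]
mixer_mid 0.79 [227. 387.] [ 653. -170.   55.]
```

View pics/top0.png

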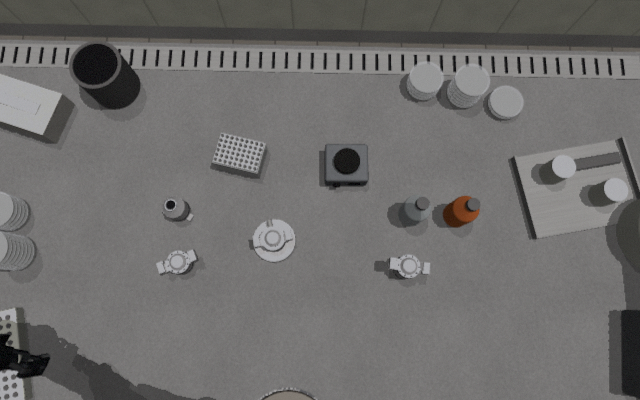

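View pics/side0.png

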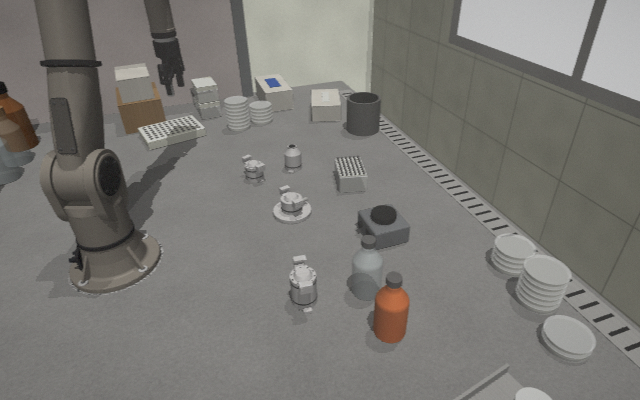

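```bash
python3 - <<'E'
from h import *
p=dict(np.load("top0.npz",allow_pickle=True)); im=cv2.cvtColor(p["image"],cv2.COLOR_RGB2BGR)
a=[cv2.resize(im[r-32:r+32,c-32:c+32],(384,288) if 0 else (290,290),interpolation=cv2.INTER_CUBIC) for r,c in((240,275),(266,408),(262,178),(208,176))]
o=np.vstack([np.hstack(a[:2]),np.hstack(a[2:])]);o=np.clip(o.astype(float)*1.2,0,255).astype(np.uint8)
cv2.imwrite("pics/crop0.png",o)
W=cloud(p)
for n,(r,c) in dict(base=(240,275),tall=(266,408),short=(262,178),inlet=(208,176)).items():
    w=W[r-30:r+30,c-30:c+30].reshape(-1,3); z=w[:,2]
    print(n,np.histogram(z,bins=np.arange(-5,115,5))[0])
    print(np.nanmedian(z))
E
```

```text
base [ 781 1283  164  529  105    5    9   26   10   11   95  216  135  131
   64    1    0    0    0    0    0    0    0]
3.0470512333985527
tall [1279 1482   64    4    5    3    2    6    6    5    7    2    3    5
   14  119  188  131  149   63    0    0    0]
0.9603774807191036
short [ 915 1826  126    9   11    9    6    4    6   13   96  199  118  155
   77    2    0    0    0    0    0    0    0]
1.685954113783165
inlet [ 964 1904  178   11   12   16   17   12   12   14   19   14   35   73
   68   57   43   93   27    0    0    0    0]
1.6221890774860934
```

View pics/crop0.png

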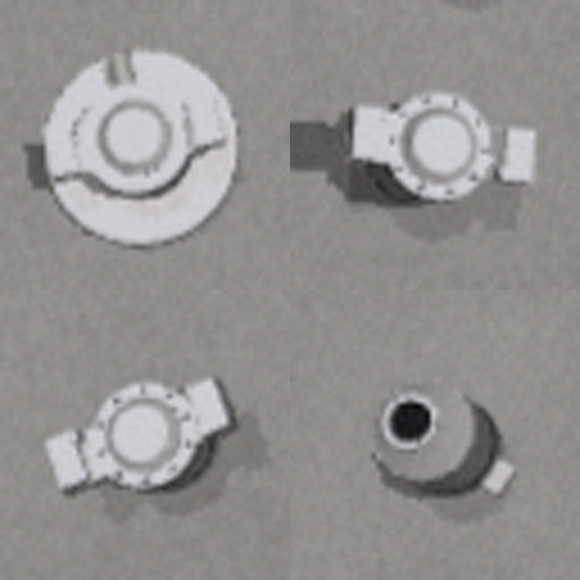

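```bash
python3 - <<'E'
from h import *
for v in("top","side"):
    D=[];I=[]
    for i in range(8):
        p=get_image(v); D.append(p["depth"]);I.append(p["image"])
    D=np.array(D); D[D<=0]=np.nan
    print(v,"pix noise",np.nanmedian(np.nanstd(D,0)))
    p["depth"]=np.nan_to_num(np.nanmedian(D,0)); p["image"]=np.mean(I,0).astype(np.uint8); np.savez(v+"1.npz",**p)
    R=cv2.Rodrigues(np.array(p["rvec"]))[0]; print("cam",-R.T@np.array(p["tvec"]).ravel())
p=dict(np.load("top1.npz",allow_pickle=True)); W=cloud(p)
for r,c in((300,275),(240,200),(290,408),(200,240),(230,330)): print(W[r-6:r+6,c-6:c+6].reshape(-1,3).mean(0).round(1))
q=dict(np.load("side1.npz",allow_pickle=True)); W=cloud(q)
for r,c in((330,250),(240,200),(250,330),(150,340)): print(W[r-6:r+6,c-6:c+6].reshape(-1,3).mean(0).round(1))
E
```

```text
top pix noise 2.1889386
cam [ 324.63101354  -54.34305079 1202.68505025]
side pix noise 2.0183978
cam [ 248.11818823 -906.98558647  701.63619028]
[317.8  45.2   0.6]
[465.  243.7   1.1]
[ 3.493e+02 -2.891e+02  2.000e-01]
[572.2 146.4   0.7]
[497.8 -90.4   0.5]
[ 2.73e+02 -3.18e+02 -1.00e-01]
[2.016e+02 1.670e+01 1.000e-01]
[ 5.108e+02 -1.411e+02 -1.000e-01]
[7.302e+02 3.650e+02 1.000e-01]
```

```bash
cat > fit.py <<'E'
from h import *
from scipy.optimize import least_squares
def box(P,x0,x1,y0,y1,z0,z1):
    c=np.array([x0+x1,y0+y1,z0+z1])/2; h=np.array([x1-x0,y1-y0,z1-z0])/2
    q=np.abs(P-c)-h
    return np.linalg.norm(np.maximum(q,0),axis=1)+np.minimum(q.max(1),0)
def cone(P,r0,r1,z0,z1):
    r=np.hypot(P[:,0],P[:,1]); s=(r1-r0)/(z1-z0); a=(r-(r0+s*(P[:,2]-z0)))/np.hypot(1,s)
    b=np.abs(P[:,2]-(z0+z1)/2)-(z1-z0)/2
    return np.hypot(np.maximum(a,0),np.maximum(b,0))+np.minimum(np.maximum(a,b),0)
def top(P,h):
    L=[cone(P,20.5,15,h,h+9)]
    for s in(1,-1):
        Q=P*[s,s,1]
        L+=[box(Q,32,47,-15,12,h+9,h+14),box(Q,42,47,-15,12,h-6,h+14),box(Q,20,47,-15,12,h-6,h),box(Q,32,47,-15,-9.5,h-6,h+14)]
    return L
def ears(P):
    return [box(P,20,39,-9,9,0,6),box(P*[-1,-1,1],20,39,-9,9,0,6)]
def model(P,kind):
    if kind=="base": L=[cone(P,55,55,0,12),cone(P,30,30,0,50)]+top(P,50)
    elif kind in("tall","short"):
        h=75 if kind=="tall" else 50
        L=[cone(P,28,28,0,h)]+top(P,h)+ears(P)
    else: L=[cone(P,28,28,0,58),cone(P,28,15,58,82)]+ears(P)
    return np.min(L,0)
def fit(W,kind,x,y,z0=0,zmin=4,th=None,R=60,full=False):
    P=W.reshape(-1,3); P=P[np.isfinite(P).all(1)]
    def sel(x,y): return P[(np.hypot(P[:,0]-x,P[:,1]-y)<R)&(P[:,2]>z0+zmin)&(P[:,2]<z0+110)]
    S=sel(x,y)
    def res(v,S):
        c,s=np.cos(v[2]),np.sin(v[2]); d=S-[v[0],v[1],z0+v[3]]
        L=np.stack([c*d[:,0]+s*d[:,1],-s*d[:,0]+c*d[:,1],d[:,2]],1)
        return model(L,kind)
    best=None
    for t in (np.radians(np.arange(0,180,15)) if th is None else [th]):
        o=least_squares(res,[x,y,t,0],args=(S,),loss="soft_l1",f_scale=1.5,x_scale=[1,1,.03,1])
        if best is None or o.cost<best.cost: best=o
    v=best.x; r=np.abs(res(v,S))
    return dict(x=round(v[0],1),y=round(v[1],1),deg=round(np.degrees(v[2])%180,1),dz=round(v[3],1),n=len(S),med=round(np.median(r),2),p90=round(np.percentile(r,90),2))
E
python3 - <<'E'
from fit import *
for v in("top","side"):
    W=cloud(dict(np.load(v+"1.npz",allow_pickle=True)))
    for k,x,y in(("base",458,43),("tall",398,-272),("short",397,275),("inlet",530,285)):
        print(v,k,fit(W,k,x,y))
E
```

```text
top base {'x': np.float64(466.9), 'y': np.float64(52.4), 'deg': np.float64(104.8), 'dz': np.float64(0.7), 'n': 1385, 'med': np.float64(0.61), 'p90': np.float64(1.6)}
top tall {'x': np.float64(403.4), 'y': np.float64(-277.0), 'deg': np.float64(84.0), 'dz': np.float64(0.4), 'n': 728, 'med': np.float64(0.49), 'p90': np.float64(1.28)}
top short {'x': np.float64(403.7), 'y': np.float64(281.6), 'deg': np.float64(114.7), 'dz': np.float64(1.1), 'n': 722, 'med': np.float64(0.48), 'p90': np.float64(1.35)}
top inlet {'x': np.float64(538.8), 'y': np.float64(301.5), 'deg': np.float64(59.3), 'dz': np.float64(0.6), 'n': 573, 'med': np.float64(0.51), 'p90': np.float64(1.6)}
side base {'x': np.float64(465.8), 'y': np.float64(49.6), 'deg': np.float64(105.2), 'dz': np.float64(0.1), 'n': 962, 'med': np.float64(0.39), 'p90': np.float64(1.09)}
side tall {'x': np.float64(402.4), 'y': np.float64(-279.8), 'deg': np.float64(84.6), 'dz': np.float64(-0.0), 'n': 1182, 'med': np.float64(0.26), 'p90': np.float64(0.73)}
side short {'x': np.float64(403.1), 'y': np.float64(278.8), 'deg': np.float64(114.6), 'dz': np.float64(0.3), 'n': 431, 'med': np.float64(0.46), 'p90': np.float64(1.28)}
side inlet {'x': np.float64(538.1), 'y': np.float64(298.8), 'deg': np.float64(59.7), 'dz': np.float64(-0.2), 'n': 401, 'med': np.float64(0.68), 'p90': np.float64(1.7)}
```

```bash
cat >> h.py <<'E'
from scipy.spatial.transform import Rotation as Ro
def st():
    s=manip.sense(); M=Ro.from_quat(s["ee_rot"]).as_matrix()
    z=M[:,2]; yaw=np.degrees(np.arctan2(z[1],z[0]))
    print("t",round(s["clock"],2),"tcp",s["tcp_pos"].round(1),"tooly",M[:,1].round(3),"jawyaw",round(yaw,1),"q",s["joints"].round(2),"F",s["wrist_force"].round(1),"T",s["wrist_torque"].round(2),"w",round(s["gripper_width"],1))
E
python3 -c "
from h import *
st()"
```

```text
t 2.1 tcp [214.  506.7 239.3] tooly [ 0.  0. -1.] jawyaw 67.1 q [-1.21  0.31  0.01  1.51 -0.    1.32 -0.03] F [-0.1 -0.2 -0.1] T [-0.01 -0.03  0.  ] w 85.3
```

```bash
python3 -m handwheel '[[3,-4.5,0,0,0,-6,1],[6,-9,0,0,0,-13,1],[9,-13.5,0,0,0,-20,1],[12,-18.5,0,0,0,-27,1],[15,-23.5,0,0,0,-34,1],[18,-28.5,0,0,0,-40,1],[21,-33.5,0,0,0,-46,1],[23.5,-37.5,0,0,0,-51,1],[25.6,-40.7,0,0,0,-55,1]]' 40; python3 -c "
from h import *
st()"
```

```text
clock: 3.22
tcp_pos: [471.0, 97.4, 239.7]
ee_rot: [-0.549, 0.445, -0.446, 0.549]
wrist_force: [0.8, 0.3, 0.4]
gripper_width: 85.6
t 3.23 tcp [471.   97.4 239.7] tooly [ 0.001  0.    -1.   ] jawyaw 11.8 q [-0.65  0.17  0.47  1.71 -0.08  1.28  0.05] F [0.8 0.3 0.4] T [ 0.08 -0.05 -0.02] w 85.6
```

```bash
python3 -m handwheel '[[-0.5,-4.5,0,0,0,-2,1],[-1.2,-9.5,0,0,0,-4,1],[-2.2,-14.5,0,0,0,-6,1],[-3.2,-19.5,0,0,0,-9,1],[-4.4,-25,0,0,0,-12,1],[-5.3,-30,-1,0,0,-15,1],[-6.2,-34.5,-3,0,0,-17,1],[-6.7,-37.3,-6,0,0,-17.8,1],[-6.7,-37.8,-8,0,0,-17.8,1],[-6.7,-37.8,-8,0,0,-17.8,1]]'; python3 -c "
from h import *
st()
p=get_image('top'); save(p,'t2.png'); W=cloud(p); 
st()"
```

```text
clock: 4.47
tcp_pos: [401.7, -278.1, 158.0]
ee_rot: [-0.475, 0.526, -0.523, 0.474]
wrist_force: [0.9, 0.5, -0.0]
gripper_width: 85.0
t 4.47 tcp [ 401.7 -278.1  158. ] tooly [-0.003  0.001 -1.   ] jawyaw -5.8 q [-0.06  0.31  0.79  1.82 -0.24  1.11  0.71] F [ 0.9  0.5 -0. ] T [-0.02  0.05 -0.  ] w 85.0
t 4.53 tcp [ 402.9 -278.   159.1] tooly [-0.001  0.001 -1.   ] jawyaw -5.7 q [-0.06  0.31  0.79  1.82 -0.24  1.11  0.71] F [ 0.2 -0.8  0.3] T [ 0.01 -0.    0.02] w 85.4
```

View pics/t2.png

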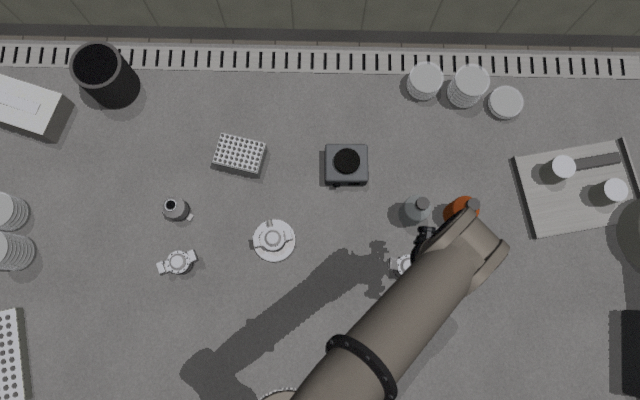

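```bash
python3 -c "
from h import *
p=get_image('side'); save(p,'s2.png')"
```

```text
(no output)
```

View pics/s2.png

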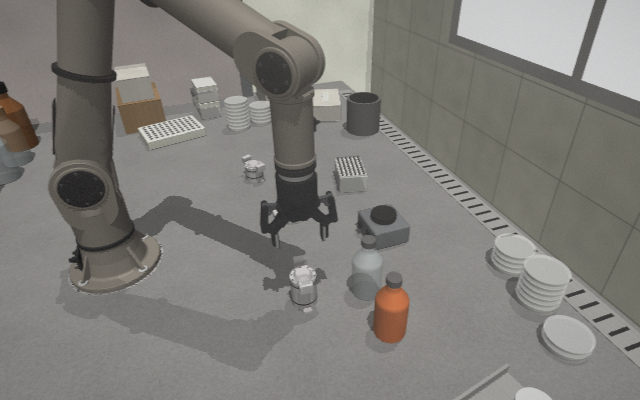

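```bash
python3 -m handwheel '[[0,0,-2,0,0,0,1],[0,0,-5,0,0,0,1],[0,0,-8,0,0,0,1],[0,0,-10.5,0,0,0,1],[0,0,-12,0,0,0,1],[0,0,-12.4,0,0,0,1],[0,0,-12.4,0,0,0,1]]'; python3 -c "
from h import *
st()
p=get_image('side'); cv2.imwrite('pics/s3.png',cv2.resize(cv2.cvtColor(p['image'],4)[180:340,200:440],None,fx=3,fy=3))"
```

```text
clock: 5.45
tcp_pos: [403.8, -278.6, 36.0]
ee_rot: [0.474, -0.524, 0.525, -0.475]
wrist_force: [0.2, -0.3, 1.1]
gripper_width: 85.3
t 5.45 tcp [ 403.8 -278.6   36. ] tooly [ 0.001 -0.001 -1.   ] jawyaw -5.7 q [ 0.03  0.49  0.69  1.95 -0.41  0.85  0.85] F [ 0.2 -0.3  1.1] T [-0.01 -0.02  0.01] w 85.3
```

View pics/s3.png

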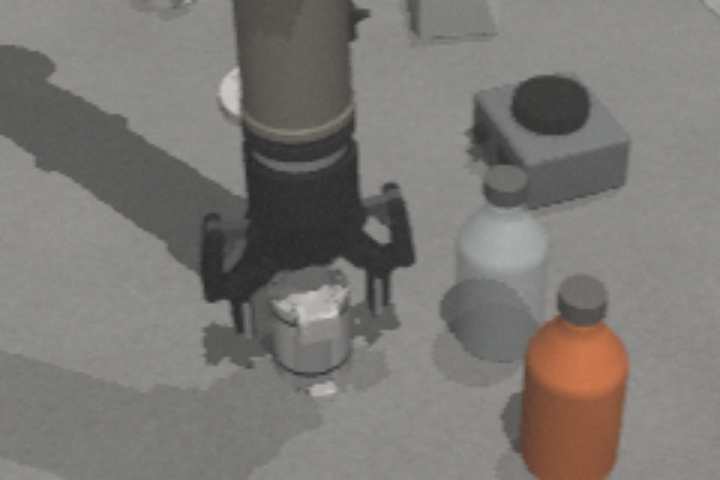

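```bash
python3 -m handwheel '[[0,0,0,0,0,0,-1],[0,0,0,0,0,0,-1],[0,0,0,0,0,0,-1],[0,0,0,0,0,0,-1],[0,0,0,0,0,0,-1],[0,0,0,0,0,0,-1]]' 60; python3 -c "
from h import *
st()"
```

```text
clock: 6.25
tcp_pos: [403.6, -278.8, 36.2]
ee_rot: [0.474, -0.524, 0.525, -0.475]
wrist_force: [0.3, 1.3, 5.7]
gripper_width: 55.1
t 6.25 tcp [ 403.6 -278.8   36.2] tooly [ 0.001 -0.    -1.   ] jawyaw -5.7 q [ 0.03  0.49  0.69  1.95 -0.41  0.85  0.85] F [0.3 1.3 5.7] T [0.15 0.29 0.01] w 55.1
```

```bash
python3 -m handwheel '[[0,0,1,0,0,0,-1],[0,0,3,0,0,0,-1],[0,0,7,0,0,0,-1],[0,0,12,0,0,0,-1],[0,0,16,0,0,0,-1],[0,0,18,0,0,0,-1],[0,0,18,0,0,0,-1]]'; python3 -c "
from h import *
st()
p=get_image('side'); cv2.imwrite('pics/s4.png',cv2.resize(cv2.cvtColor(p['image'],4)[120:340,200:440],None,fx=2.5,fy=2.5))"
```

```text
clock: 7.12
tcp_pos: [403.6, -278.9, 216.6]
ee_rot: [0.474, -0.523, 0.525, -0.475]
wrist_force: [0.1, -0.1, -2.9]
gripper_width: 54.7
t 7.12 tcp [ 403.6 -278.9  216.6] tooly [ 0.003 -0.001 -1.   ] jawyaw -5.7 q [-0.1   0.25  0.82  1.73 -0.19  1.24  0.66] F [ 0.1 -0.1 -2.9] T [ 0.06 -0.01  0.01] w 54.7
```

View pics/s4.png

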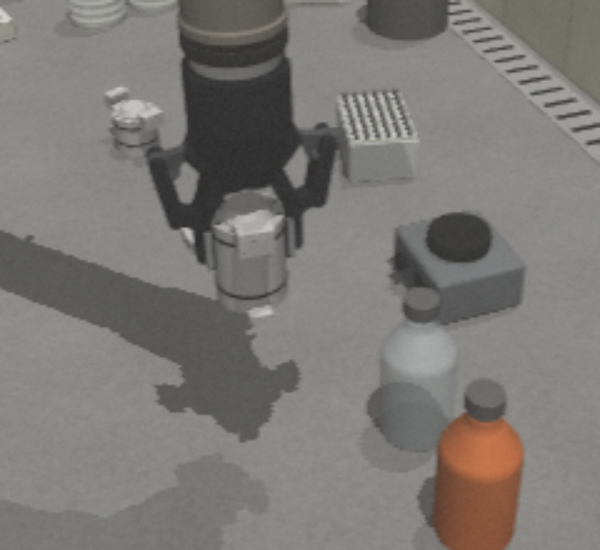

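```bash
python3 -m handwheel '[[0.4,1.5,0,0,0,5,-1],[0.9,4.5,0,0,0,13,-1],[1.5,8,0,0,0,22,-1],[2.2,11.5,0,0,0,31,-1],[2.9,15,0,0,0,40,-1],[3.6,18.5,0,0,0,49,-1],[4.3,22,0,0,0,58,-1],[5,25.5,0,0,0,67,-1],[5.6,28.5,0,0,0,76,-1],[6.1,31,0,0,0,84,-1],[6.3,32.5,0,0,0,91,-1],[6.3,33,0,0,0,95.7,-1]]'; python3 -m handwheel '[[0,0,-2,0,0,0,-1],[0,0,-5,0,0,0,-1],[0,0,-5,0,0,0,-1]]'; python3 - <<'E'
from fit import *
st()
for v in("side","top"):
    D=[]
    for i in range(4):
        p=get_image(v); D.append(p["depth"])
    p["depth"]=np.median(D,0); save(p,v+"5.png"); np.savez(v+"5.npz",**p)
    W=cloud(p); print(v,fit(W,"tall",466,51,z0=131,zmin=-10,th=0,R=50))
    print(v,fit(W,"tall",466,51,z0=131,zmin=-10,th=0.2,R=45))
E
```

```text
clock: 8.68
tcp_pos: [464.5, 53.0, 213.0]
ee_rot: [0.707, 0.0, -0.004, -0.707]
wrist_force: [-0.4, -0.5, -2.3]
gripper_width: 54.9
clock: 9.05
tcp_pos: [462.2, 51.2, 161.5]
ee_rot: [0.708, -0.004, -0.003, -0.706]
wrist_force: [-0.2, 0.5, -1.5]
gripper_width: 55.5
t 9.05 tcp [462.2  51.2 161.5] tooly [-0.01  -0.002 -1.   ] jawyaw 90.0 q [-0.47  0.21  0.38  1.86 -0.09  1.1   1.51] F [-0.2  0.5 -1.5] T [ 0.03  0.05 -0.06] w 55.5
side {'x': np.float64(466.5), 'y': np.float64(48.6), 'deg': np.float64(4.4), 'dz': np.float64(2.6), 'n': 809, 'med': np.float64(1.74), 'p90': np.float64(11.92)}
side {'x': np.float64(466.4), 'y': np.float64(48.8), 'deg': np.float64(4.5), 'dz': np.float64(2.5), 'n': 755, 'med': np.float64(1.66), 'p90': np.float64(11.47)}
top {'x': np.float64(477.7), 'y': np.float64(33.9), 'deg': np.float64(1.7), 'dz': np.float64(10.3), 'n': 130, 'med': np.float64(3.89), 'p90': np.float64(9.45)}
top {'x': np.float64(464.6), 'y': np.float64(56.2), 'deg': np.float64(77.9), 'dz': np.float64(7.9), 'n': 122, 'med': np.float64(1.62), 'p90': np.float64(8.22)}
```

View pics/side5.png

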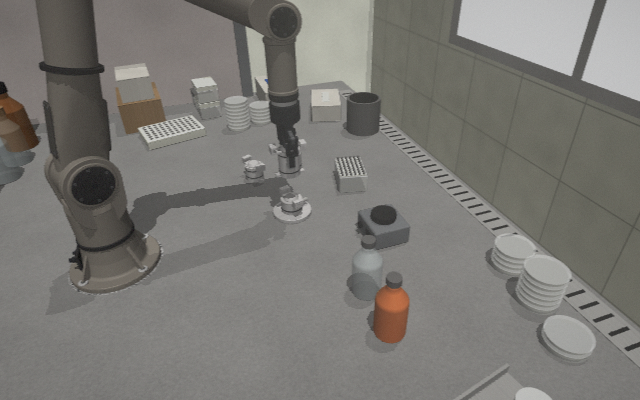

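```bash
python3 - <<'E'
from fit import *
st()
p=dict(np.load("side5.npz",allow_pickle=True)); W=cloud(p)
x,y=466,49
im=cv2.cvtColor(p["image"],4)
cv2.imwrite("pics/s5c.png",cv2.resize(im[110:230,230:350],None,fx=5,fy=5,interpolation=2))
for zt in (30,60,75):
    V=W.copy(); V[V[...,2]>131+zt]=np.nan
    print(zt,fit(V,"tall",x,y,z0=131,zmin=-6,th=0.05,R=45))
E
```

```text
t 9.45 tcp [466.6  51.7 166.1] tooly [ 0.002  0.    -1.   ] jawyaw 90.0 q [-0.47  0.21  0.38  1.85 -0.09  1.1   1.51] F [-0.2 -0.6 -2.1] T [0.01 0.   0.01] w 54.9
30 {'x': np.float64(465.4), 'y': np.float64(50.7), 'deg': np.float64(1.5), 'dz': np.float64(-3.2), 'n': 246, 'med': np.float64(0.55), 'p90': np.float64(1.46)}
60 {'x': np.float64(465.8), 'y': np.float64(49.6), 'deg': np.float64(3.7), 'dz': np.float64(-2.8), 'n': 442, 'med': np.float64(0.91), 'p90': np.float64(8.54)}
75 {'x': np.float64(465.9), 'y': np.float64(49.6), 'deg': np.float64(1.4), 'dz': np.float64(-3.0), 'n': 585, 'med': np.float64(0.91), 'p90': np.float64(8.65)}
```

View pics/s5c.png

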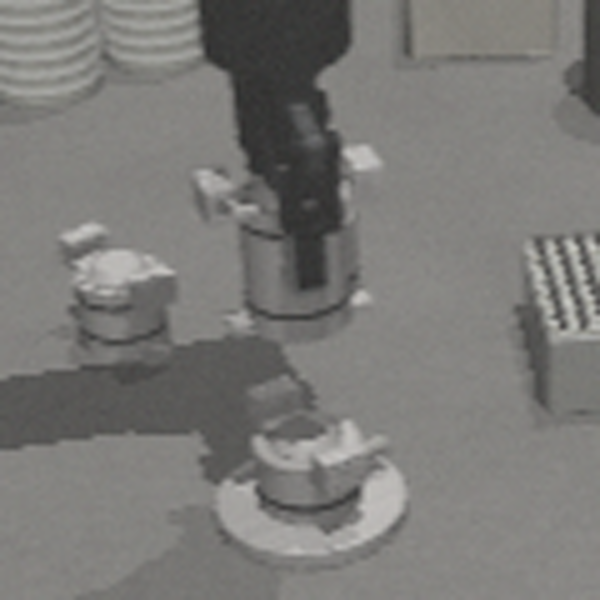

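```bash
python3 -m handwheel '[[0,0,-1.5,0,0,0,-1],[0,0,-3.5,0,0,0,-1],[0,0,-5.5,0,0,0,-1],[0,0,-6.8,0,0,0,-1],[0,0,-7.4,0,0,0,-1],[0,0,-7.4,0,0,0,-1],[0,0,-7.4,0,0,0,-1]]'; python3 -c "
from h import *
st()"; python3 -m handwheel '[[0,0,-0.2,0,0,0,-1],[0,0,-0.2,0,0,0,-1]]'
```

```text
clock: 10.32
tcp_pos: [466.7, 51.8, 91.9]
ee_rot: [-0.707, -0.001, -0.001, 0.707]
wrist_force: [-0.3, -0.4, -2.4]
gripper_width: 55.2
t 10.32 tcp [466.7  51.8  91.9] tooly [ 0.002  0.    -1.   ] jawyaw 90.0 q [-0.45  0.3   0.36  1.94 -0.13  0.92  1.55] F [-0.3 -0.4 -2.4] T [ 0.01 -0.05  0.02] w 55.2
clock: 10.58
tcp_pos: [466.1, 51.7, 89.5]
ee_rot: [-0.707, -0.0, -0.0, 0.707]
wrist_force: [0.1, -0.5, -3.1]
gripper_width: 54.9
```

```bash
python3 -m handwheel '[[0,0,-0.15,0,0,0,-1],[0,0,-0.15,0,0,0,-1]]';python3 -m handwheel '[[0,0,-0.1,0,0,0,-1],[0,0,-0.1,0,0,0,-1]]';python3 -m handwheel '[[0,0,-0.1,0,0,0,-1],[0,0,-0.1,0,0,0,-1]]'; python3 -c "
from h import *
st()"
```

```text
clock: 10.82
tcp_pos: [465.9, 51.4, 87.7]
ee_rot: [0.707, -0.0, -0.0, -0.707]
wrist_force: [0.7, -1.1, -1.8]
gripper_width: 54.9
clock: 11.08
tcp_pos: [465.8, 51.4, 86.6]
ee_rot: [0.707, -0.0, -0.0, -0.707]
wrist_force: [0.6, -1.3, -3.2]
gripper_width: 55.0
clock: 11.32
tcp_pos: [465.9, 51.4, 86.2]
ee_rot: [0.707, -0.0, -0.0, -0.707]
wrist_force: [-2.4, -1.3, 4.2]
gripper_width: 54.6
t 11.32 tcp [465.9  51.4  86.2] tooly [-0. -0. -1.] jawyaw 90.0 q [-0.45  0.31  0.36  1.95 -0.14  0.91  1.56] F [-2.4 -1.3  4.2] T [-0.38  0.58  0.  ] w 54.6
```

```bash
python3 -m handwheel '[[0,0,0.05,0,0,0,-1],[0,0,0.05,0,0,-6,-1],[0,0,0.05,0,0,-13,-1],[0,0,0.05,0,0,-20,-1],[0,0,0.05,0,0,-27,-1],[0,0,0.05,0,0,-34,-1],[0,0,0.05,0,0,-41,-1],[0,0,0.05,0,0,-48,-1],[0,0,0.05,0,0,-55,-1],[0,0,0.05,0,0,-62,-1],[0,0,0.05,0,0,-66,-1],[0,0,0.05,0,0,-66,-1]]'; python3 -c "
from h import *
st()"; python3 -m handwheel '[[0,0,0,0,0,-2,-1],[0,0,0,0,0,-4,-1],[0,0,0,0,0,-4,-1]]'; python3 -c "
from h import *
st()"
```

```text
clock: 12.82
tcp_pos: [466.4, 51.9, 86.2]
ee_rot: [-0.593, 0.385, -0.385, 0.593]
wrist_force: [0.0, -0.7, -1.0]
gripper_width: 54.8
t 12.82 tcp [466.4  51.9  86.2] tooly [ 0.001 -0.    -1.   ] jawyaw 24.1 q [-0.63  0.34  0.6   1.95 -0.24  0.92  0.5 ] F [ 0.  -0.7 -1. ] T [-0.2   0.11 -0.04] w 54.8
clock: 13.2
tcp_pos: [466.1, 52.0, 86.3]
ee_rot: [-0.579, 0.406, -0.406, 0.579]
wrist_force: [0.3, 0.1, -2.3]
gripper_width: 54.9
t 13.2 tcp [466.1  52.   86.3] tooly [ 0.  0. -1.] jawyaw 20.0 q [-0.64  0.34  0.61  1.95 -0.24  0.92  0.44] F [ 0.3  0.1 -2.3] T [-0.02  0.04 -0.  ] w 54.9
```

Free so far; continue to the stops in small turns, watching the torque.

```bash
for i in 1; do python3 -m handwheel '[[0,0,0,0,0,-3,-1],[0,0,0,0,0,-3,-1]]'; done; python3 -c "
from h import *
st()"; python3 -m handwheel '[[0,0,0,0,0,-2,-1],[0,0,0,0,0,-2,-1]]'; python3 -c "
from h import *
st()";  python3 -m handwheel '[[0,0,0,0,0,-2,-1],[0,0,0,0,0,-2,-1]]'; python3 -c "
from h import *
st()"
```

```text
clock: 13.45
tcp_pos: [466.1, 51.9, 86.3]
ee_rot: [-0.569, 0.42, -0.42, 0.569]
wrist_force: [0.5, 0.3, -1.1]
gripper_width: 54.7
t 13.45 tcp [466.1  51.9  86.3] tooly [ 0.  0. -1.] jawyaw 17.0 q [-0.65  0.34  0.62  1.96 -0.25  0.92  0.39] F [ 0.5  0.3 -1.1] T [-0.02  0.01  0.01] w 54.7
clock: 13.7
tcp_pos: [465.7, 51.8, 86.2]
ee_rot: [0.561, -0.431, 0.43, -0.561]
wrist_force: [-0.4, -0.7, -2.0]
gripper_width: 55.1
t 13.7 tcp [465.7  51.8  86.2] tooly [-0.001  0.    -1.   ] jawyaw 15.0 q [-0.66  0.34  0.63  1.96 -0.25  0.92  0.36] F [-0.4 -0.7 -2. ] T [ 0.09  0.17 -0.04] w 55.1
clock: 13.95
tcp_pos: [465.1, 51.8, 86.2]
ee_rot: [0.555, -0.439, 0.439, -0.554]
wrist_force: [-3.9, 0.1, 1.2]
gripper_width: 55.2
t 13.95 tcp [465.1  51.8  86.2] tooly [-0.002 -0.001 -1.   ] jawyaw 13.2 q [-0.67  0.34  0.64  1.96 -0.25  0.92  0.33] F [-3.9  0.1  1.2] T [-0.1   0.81  1.25] w 55.2
```

```bash
python3 -m handwheel '[[0,0,-0.05,0,0,-1.5,-1],[0,0,-0.1,0,0,-1.5,-1],[0,0,-0.1,0,0,-1.5,-1]]'; python3 -c "
from h import *
st()
for v in('side','top'):
    p=get_image(v); save(p,v+'6.png')
    if v=='side': cv2.imwrite('pics/s6c.png',cv2.resize(cv2.cvtColor(p['image'],4)[110:230,230:350],None,fx=5,fy=5,interpolation=2))
"
```

```text
clock: 14.32
tcp_pos: [465.2, 51.6, 86.2]
ee_rot: [0.55, -0.446, 0.445, -0.548]
wrist_force: [-6.2, -2.9, 9.9]
gripper_width: 54.9
t 14.32 tcp [465.2  51.6  86.2] tooly [-0.002 -0.001 -1.   ] jawyaw 11.9 q [-0.67  0.34  0.64  1.96 -0.25  0.92  0.31] F [-6.2 -2.9  9.9] T [-0.44  1.45  2.21] w 54.9
```

View pics/s6c.png

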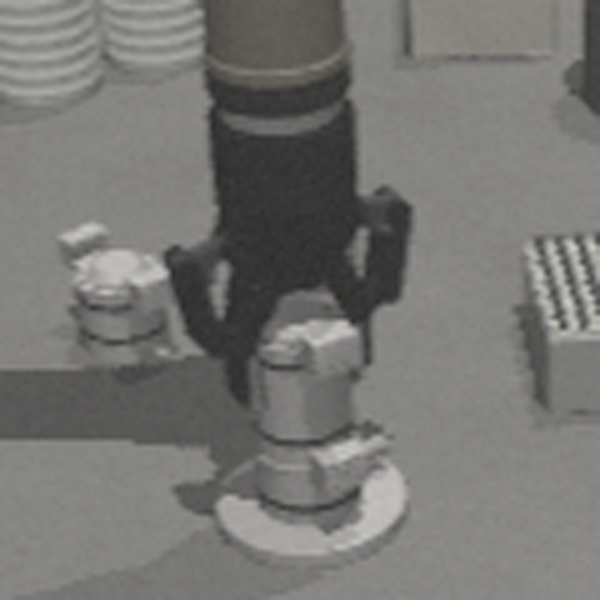

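```bash
python3 -m handwheel '[[0,0,0.1,0,0,1.5,-1],[0,0,0.1,0,0,1.5,1],[0,0,0.1,0,0,1.5,1],[0,0,0.1,0,0,1.5,1],[0,0,0.1,0,0,1.5,1],[0,0,0.1,0,0,1.5,1]]'; python3 -c "
from h import *
st()"; python3 -m handwheel '[[0,0,1,0,0,0,1],[0,0,3,0,0,0,1],[0,0,7,0,0,0,1],[0,0,12,0,0,0,1],[0,0,16,0,0,0,1],[0,0,17,0,0,0,1]]'
```

```text
clock: 15.18
tcp_pos: [466.2, 51.7, 86.3]
ee_rot: [-0.553, 0.44, -0.44, 0.553]
wrist_force: [-0.1, -0.2, -0.2]
gripper_width: 85.7
t 15.18 tcp [466.2  51.7  86.3] tooly [ 0.  0. -1.] jawyaw 13.0 q [-0.67  0.34  0.64  1.96 -0.25  0.92  0.33] F [-0.1 -0.2 -0.2] T [ 0.04  0.02 -0.04] w 85.7
clock: 15.92
tcp_pos: [467.9, 51.5, 259.8]
ee_rot: [-0.551, 0.439, -0.442, 0.555]
wrist_force: [0.2, 0.5, 0.2]
gripper_width: 85.6
```

```bash
python3 -m handwheel '[[0.5,1.5,0,0,0,4,1],[1.2,4,0,0,0,12,1],[2,7,0,0,0,20,1],[2.8,10,0,0,0,28,1],[3.6,13,0,0,0,36,1],[4.4,16,-1,0,0,44,1],[5.2,19,-3,0,0,52,1],[6,21.5,-6,0,0,59,1],[6.7,23.5,-8,0,0,64,1],[7.2,24.6,-10,0,0,67,1],[7.2,24.8,-10,0,0,67,1],[7.2,24.8,-10,0,0,67,1]]'; python3 - <<'E'
from fit import *
st()
from h import *
for v in("top","side"):
    D=[]
    for i in range(6):
        p=get_image(v); D.append(p["depth"])
    D=np.array(D);D[D<=0]=np.nan; p["depth"]=np.nan_to_num(np.nanmedian(D,0)); save(p,v+"7.png"); np.savez(v+"7.npz",**p)
    W=cloud(p)
    if v=="top": print(fit(W,"tall",466,51,z0=50,zmin=20,R=50)); print(fit(W,"tall",466,51,z0=50,zmin=70,R=50))
    else: print(fit(W,"tall",466,51,z0=50,zmin=20,R=50)); print(fit(W,"inlet",538.5,300,zmin=4,R=45))
st()
E
```

```text
clock: 17.42
tcp_pos: [538.1, 299.1, 156.6]
ee_rot: [0.705, -0.062, 0.062, -0.704]
wrist_force: [0.2, -0.4, 1.2]
gripper_width: 85.7
t 17.43 tcp [538.1 299.1 156.6] tooly [-0.    -0.001 -1.   ] jawyaw 79.9 q [-0.79  0.51  0.38  1.46 -0.2   1.21  1.01] F [ 0.2 -0.4  1.2] T [-0.05  0.02  0.  ] w 85.7
{'x': np.float64(466.0), 'y': np.float64(53.2), 'deg': np.float64(104.5), 'dz': np.float64(0.8), 'n': 744, 'med': np.float64(0.5), 'p90': np.float64(1.29)}
{'x': np.float64(466.0), 'y': np.float64(53.1), 'deg': np.float64(104.5), 'dz': np.float64(0.8), 'n': 692, 'med': np.float64(0.54), 'p90': np.float64(1.32)}
{'x': np.float64(465.2), 'y': np.float64(50.6), 'deg': np.float64(104.6), 'dz': np.float64(0.1), 'n': 624, 'med': np.float64(0.39), 'p90': np.float64(1.08)}
{'x': np.float64(538.2), 'y': np.float64(299.0), 'deg': np.float64(96.7), 'dz': np.float64(-0.5), 'n': 359, 'med': np.float64(0.75), 'p90': np.float64(1.76)}
t 18.02 tcp [538.1 299.6 156.4] tooly [ 0.  0. -1.] jawyaw 80.0 q [-0.79  0.51  0.38  1.46 -0.2   1.21  1.01] F [ 0.5 -0.8 -0.3] T [-0.04  0.02 -0.02] w 85.5
```

View pics/side7.png

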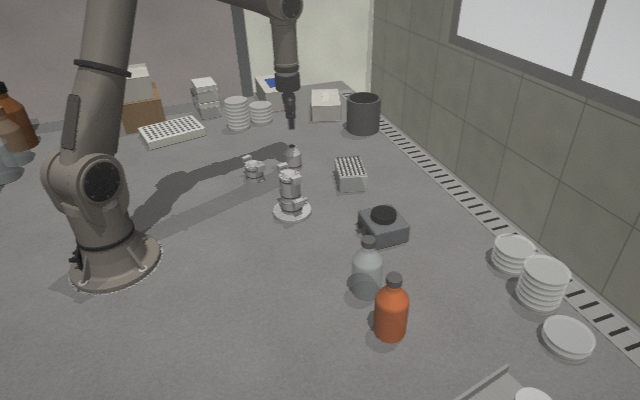

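View pics/top7.png

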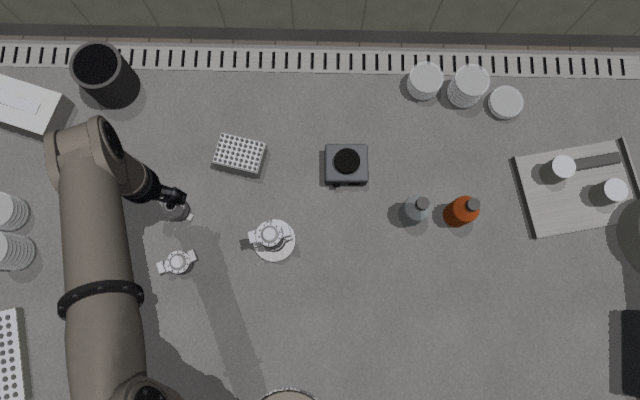

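```bash
python3 -m handwheel '[[0,0,-2,0,0,0,1],[0,0,-5,0,0,0,1],[0,0,-8,0,0,0,1],[0,0,-10.5,0,0,0,1],[0,0,-12.2,0,0,0,1],[0,0,-12.8,0,0,0,1],[0,0,-12.8,0,0,0,1]]'; python3 -c "
from h import *
st()
p=get_image('top'); cv2.imwrite('pics/t8.png',cv2.resize(cv2.cvtColor(p['image'],4)[140:280,100:280],None,fx=4,fy=4))
p=get_image('side'); cv2.imwrite('pics/s8.png',cv2.resize(cv2.cvtColor(p['image'],4)[60:220,220:400],None,fx=4,fy=4)[:600])"
```

```text
clock: 18.9
tcp_pos: [538.3, 299.8, 28.5]
ee_rot: [-0.704, 0.062, -0.062, 0.704]
wrist_force: [0.6, 0.1, 0.6]
gripper_width: 85.4
t 18.9 tcp [538.3 299.8  28.5] tooly [ 0.  0. -1.] jawyaw 80.0 q [-0.76  0.65  0.34  1.58 -0.25  0.95  1.05] F [0.6 0.1 0.6] T [ 0.03 -0.01  0.04] w 85.4
```

View pics/s8.png

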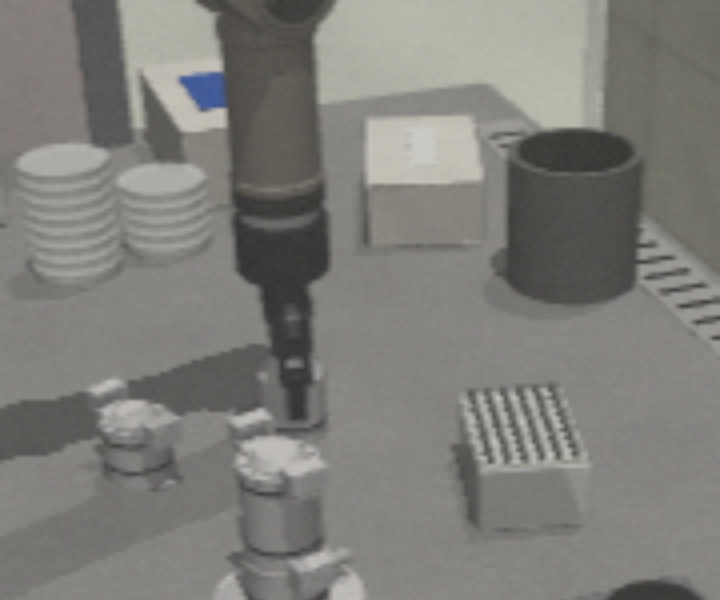

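View pics/t8.png

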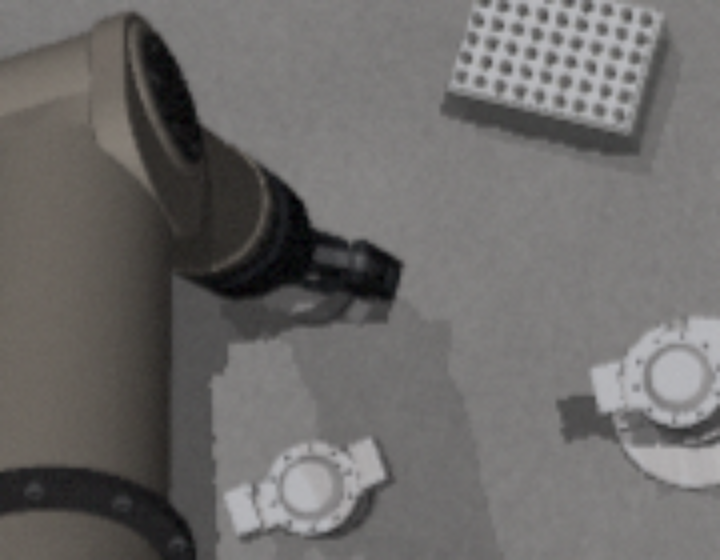

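```bash
python3 -m handwheel '[[0,0,0,0,0,0,-1],[0,0,0,0,0,0,-1],[0,0,0,0,0,0,-1],[0,0,0,0,0,0,-1],[0,0,0,0,0,0,-1],[0,0,0,0,0,0,-1]]' 60; python3 -m handwheel '[[0,0,1,0,0,0,-1],[0,0,3,0,0,0,-1],[0,0,7,0,0,0,-1],[0,0,12,0,0,0,-1],[0,0,17,0,0,0,-1],[0,0,20,0,0,0,-1],[0,0,21,0,0,0,-1],[0,0,21,0,0,0,-1]]'; python3 -c "
from h import *
st()"
```

```text
clock: 19.75
tcp_pos: [538.9, 299.9, 29.4]
ee_rot: [-0.704, 0.061, -0.062, 0.705]
wrist_force: [-0.0, -0.0, 6.0]
gripper_width: 54.3
clock: 20.75
tcp_pos: [537.6, 299.5, 237.5]
ee_rot: [0.705, -0.062, 0.061, -0.704]
wrist_force: [-0.2, 0.8, -3.5]
gripper_width: 54.5
t 20.75 tcp [537.6 299.5 237.5] tooly [-0.001 -0.001 -1.   ] jawyaw 80.0 q [-0.79  0.46  0.39  1.33 -0.18  1.38  0.99] F [-0.2  0.8 -3.5] T [-0.04 -0.04 -0.02] w 54.5
```

```bash
python3 -m handwheel '[[-0.4,-1.5,0,0,0,-4,-1],[-1.1,-4,0,0,0,-10,-1],[-1.9,-7,0,0,0,-17,-1],[-2.7,-10,0,0,0,-24,-1],[-3.5,-13,0,0,0,-31,-1],[-4.3,-16,0,0,0,-38,-1],[-5.2,-19,0,0,0,-45,-1],[-6.1,-21.5,0,0,0,-51,-1],[-6.8,-23.5,0,0,0,-56,-1],[-7.1,-24.6,0,0,0,-59,-1],[-7.2,-24.8,0,0,0,-59.5,-1],[-7.2,-24.8,0,0,0,-59.5,-1]]'; python3 -m handwheel '[[0,0,-1.5,0,0,0,-1],[0,0,-3,0,0,0,-1],[0,0,-3,0,0,0,-1]]'; python3 - <<'E'
from fit import *
st()
for v in("side",):
    D=[]
    for i in range(5):
        p=get_image(v); D.append(p["depth"])
    D=np.array(D);D[D<=0]=np.nan; p["depth"]=np.nan_to_num(np.nanmedian(D,0)); np.savez(v+"9.npz",**p); save(p,"side9.png")
    cv2.imwrite("pics/s9c.png",cv2.resize(cv2.cvtColor(p["image"],4)[100:230,220:360],None,fx=4.5,fy=4.5,interpolation=2))
    W=cloud(p); V=W.copy(); V[V[...,2]>180+30]=np.nan
    for t in(0,.3,-.3): print(fit(V,"inlet",466,51,z0=179,zmin=-5,th=t,R=45))
    V=W.copy(); V[V[...,2]>145]=np.nan; print(fit(V,"tall",466,51,z0=50,zmin=20,R=50))
st()
E
```

```text
clock: 22.25
tcp_pos: [466.0, 52.6, 237.9]
ee_rot: [0.581, -0.403, 0.402, -0.581]
wrist_force: [0.2, -0.0, -3.3]
gripper_width: 54.7
clock: 22.62
tcp_pos: [464.4, 51.8, 206.2]
ee_rot: [0.582, -0.404, 0.402, -0.58]
wrist_force: [-0.4, -0.5, -3.2]
gripper_width: 54.7
t 22.62 tcp [464.4  51.8 206.2] tooly [-0.005 -0.001 -1.   ] jawyaw 20.5 q [-0.73  0.19  0.68  1.8  -0.13  1.2   0.34] F [-0.4 -0.5 -3.2] T [-0.07  0.    0.  ] w 54.7
{'x': np.float64(465.6), 'y': np.float64(51.6), 'deg': np.float64(0.6), 'dz': np.float64(-0.6), 'n': 274, 'med': np.float64(0.52), 'p90': np.float64(1.48)}
{'x': np.float64(465.6), 'y': np.float64(51.6), 'deg': np.float64(0.7), 'dz': np.float64(-0.5), 'n': 274, 'med': np.float64(0.51), 'p90': np.float64(1.48)}
{'x': np.float64(465.6), 'y': np.float64(51.6), 'deg': np.float64(0.7), 'dz': np.float64(-0.5), 'n': 274, 'med': np.float64(0.51), 'p90': np.float64(1.48)}
{'x': np.float64(465.3), 'y': np.float64(50.6), 'deg': np.float64(104.4), 'dz': np.float64(0.2), 'n': 623, 'med': np.float64(0.45), 'p90': np.float64(1.27)}
t 22.88 tcp [466.5  51.7 208.8] tooly [ 0.001  0.    -1.   ] jawyaw 20.5 q [-0.73  0.19  0.68  1.79 -0.13  1.2   0.34] F [ 1.1  0.4 -2. ] T [-0.03 -0.   -0.  ] w 54.7
```

View pics/s9c.png

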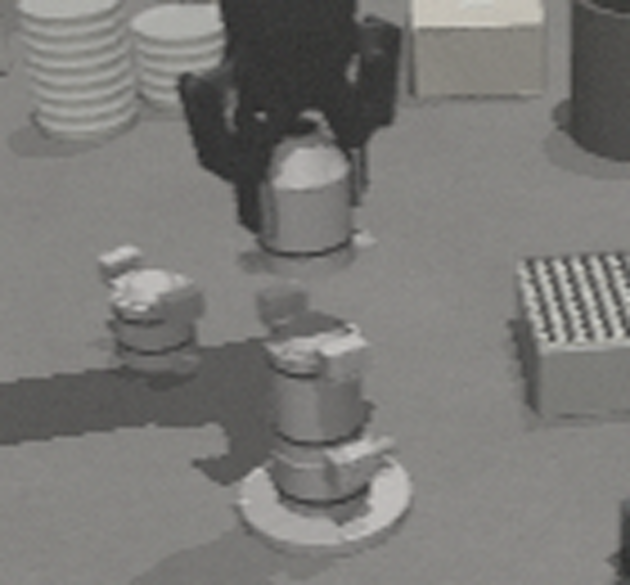

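```bash
python3 -m handwheel '[[0,-0.07,-1.5,0,0,0,-1],[0,-0.07,-3,0,0,0,-1],[0,-0.07,-4.2,0,0,0,-1],[0,-0.07,-4.8,0,0,0,-1],[0,-0.07,-4.8,0,0,0,-1],[0,-0.07,-4.8,0,0,0,-1]]'; python3 -c "
from h import *
st()"; python3 -m handwheel '[[0,0,-0.2,0,0,0,-1],[0,0,-0.2,0,0,0,-1]]';python3 -m handwheel '[[0,0,-0.15,0,0,0,-1],[0,0,-0.15,0,0,0,-1]]';python3 -c "
from h import *
st()"
```

```text
clock: 23.62
tcp_pos: [466.5, 50.9, 160.7]
ee_rot: [-0.581, 0.403, -0.403, 0.581]
wrist_force: [0.2, 0.0, -3.3]
gripper_width: 54.6
t 23.62 tcp [466.5  50.9 160.7] tooly [ 0.001  0.    -1.   ] jawyaw 20.5 q [-0.71  0.24  0.67  1.86 -0.17  1.09  0.38] F [ 0.2  0.  -3.3] T [-0.04  0.05 -0.  ] w 54.6
clock: 23.88
tcp_pos: [466.1, 51.0, 158.4]
ee_rot: [-0.581, 0.403, -0.403, 0.581]
wrist_force: [-0.1, -0.2, -3.4]
gripper_width: 54.8
clock: 24.12
tcp_pos: [465.9, 51.0, 156.7]
ee_rot: [0.581, -0.403, 0.403, -0.581]
wrist_force: [-0.4, 0.2, -2.4]
gripper_width: 54.7
t 24.12 tcp [465.9  51.  156.7] tooly [-0. -0. -1.] jawyaw 20.5 q [-0.71  0.24  0.67  1.87 -0.17  1.08  0.38] F [-0.4  0.2 -2.4] T [ 0.05 -0.06  0.06] w 54.7
```

```bash
python3 -m handwheel '[[0,0,-0.15,0,0,0,-1],[0,0,-0.15,0,0,0,-1]]';python3 -m handwheel '[[0,0,-0.1,0,0,0,-1],[0,0,-0.1,0,0,0,-1]]';python3 -c "
from h import *
st()"
```

```text
clock: 24.38
tcp_pos: [465.9, 50.9, 155.2]
ee_rot: [0.581, -0.403, 0.403, -0.581]
wrist_force: [0.0, -0.2, -3.2]
gripper_width: 54.8
clock: 24.62
tcp_pos: [466.1, 51.0, 154.4]
ee_rot: [-0.581, 0.403, -0.403, 0.581]
wrist_force: [-0.6, -0.2, -2.5]
gripper_width: 54.9
t 24.62 tcp [466.1  51.  154.4] tooly [ 0.  0. -1.] jawyaw 20.5 q [-0.71  0.25  0.67  1.87 -0.17  1.08  0.39] F [-0.6 -0.2 -2.5] T [ 0.02  0.06 -0.02] w 54.9
```

```bash
python3 -m handwheel '[[0,0,-0.08,0,0,0,-1],[0,0,-0.08,0,0,0,-1]]';python3 -c "
from h import *
st()"
```

```text
clock: 24.88
tcp_pos: [466.2, 51.0, 154.4]
ee_rot: [-0.581, 0.403, -0.403, 0.581]
wrist_force: [-2.8, -0.8, 5.1]
gripper_width: 54.5
t 24.88 tcp [466.2  51.  154.4] tooly [ 0.     0.001 -1.   ] jawyaw 20.5 q [-0.71  0.25  0.67  1.87 -0.17  1.08  0.39] F [-2.8 -0.8  5.1] T [-0.06  0.61  0.02] w 54.5
```

```bash
python3 -m handwheel '[[0,0,0.05,0,0,0,-1],[0,0,0.05,0,0,-6,-1],[0,0,0.05,0,0,-13,-1],[0,0,0.05,0,0,-20,-1],[0,0,0.05,0,0,-27,-1],[0,0,0.05,0,0,-34,-1],[0,0,0.05,0,0,-41,-1],[0,0,0.05,0,0,-48,-1],[0,0,0.05,0,0,-55,-1],[0,0,0.05,0,0,-62,-1],[0,0,0.05,0,0,-66,-1],[0,0,0.05,0,0,-66,-1]]'; python3 -c "
from h import *
st()"; python3 -m handwheel '[[0,0,0,0,0,-2,-1],[0,0,0,0,0,-4,-1],[0,0,0,0,0,-4,-1]]'; python3 -c "
from h import *
st()"; python3 -m handwheel '[[0,0,0,0,0,-2.5,-1],[0,0,0,0,0,-2.5,-1]]'; python3 -c "
from h import *
st()"
```

```text
clock: 26.38
tcp_pos: [466.5, 50.7, 154.3]
ee_rot: [0.268, -0.654, 0.655, -0.268]
wrist_force: [-1.1, -1.1, 4.5]
gripper_width: 55.0
t 26.38 tcp [466.5  50.7 154.3] tooly [ 0.001 -0.    -1.   ] jawyaw -45.5 q [-0.87  0.29  0.89  1.88 -0.25  1.09 -0.68] F [-1.1 -1.1  4.5] T [-0.15  0.35 -0.11] w 55.0
clock: 26.75
tcp_pos: [466.5, 50.8, 154.4]
ee_rot: [0.244, -0.663, 0.664, -0.245]
wrist_force: [-1.2, -0.7, 5.1]
gripper_width: 54.7
t 26.75 tcp [466.5  50.8 154.4] tooly [ 0.001 -0.    -1.   ] jawyaw -49.6 q [-0.88  0.29  0.9   1.88 -0.26  1.09 -0.75] F [-1.2 -0.7  5.1] T [-0.26  0.35 -0.07] w 54.7
clock: 27.0
tcp_pos: [466.5, 50.8, 154.3]
ee_rot: [0.229, -0.669, 0.669, -0.23]
wrist_force: [-1.3, -0.9, 4.5]
gripper_width: 54.7
t 27.0 tcp [466.5  50.8 154.3] tooly [ 0.001  0.    -1.   ] jawyaw -52.1 q [-0.89  0.29  0.91  1.88 -0.26  1.09 -0.79] F [-1.3 -0.9  4.5] T [-0.25  0.26 -0.13] w 54.7
```

```bash
python3 -m handwheel '[[0,0,0,0,0,-2,-1],[0,0,0,0,0,-2,-1]]'; python3 -c "
from h import *
st()"; python3 -m handwheel '[[0,0,0,0,0,-2,-1],[0,0,0,0,0,-2,-1]]'; python3 -c "
from h import *
st()"; python3 -m handwheel '[[0,0,0,0,0,-2,-1],[0,0,0,0,0,-2,-1]]'; python3 -c "
from h import *
st()"
```

```text
clock: 27.25
tcp_pos: [466.4, 50.8, 154.3]
ee_rot: [0.218, -0.673, 0.673, -0.218]
wrist_force: [-1.3, -0.5, 5.4]
gripper_width: 54.6
t 27.25 tcp [466.4  50.8 154.3] tooly [ 0.001 -0.    -1.   ] jawyaw -54.1 q [-0.9   0.29  0.92  1.88 -0.26  1.09 -0.82] F [-1.3 -0.5  5.4] T [-0.22  0.33 -0.05] w 54.6
clock: 27.5
tcp_pos: [465.6, 50.9, 154.4]
ee_rot: [-0.207, 0.676, -0.676, 0.206]
wrist_force: [-4.7, -1.1, 8.0]
gripper_width: 55.0
t 27.5 tcp [465.6  50.9 154.4] tooly [-0.001  0.    -1.   ] jawyaw -56.0 q [-0.9   0.3   0.93  1.88 -0.27  1.1  -0.85] F [-4.7 -1.1  8. ] T [-0.28  0.85  0.18] w 55.0
clock: 27.75
tcp_pos: [465.2, 51.0, 154.4]
ee_rot: [0.198, -0.679, 0.679, -0.196]
wrist_force: [-4.0, -0.6, 9.7]
gripper_width: 55.0
t 27.75 tcp [465.2  51.  154.4] tooly [-0.002 -0.001 -1.   ] jawyaw -57.7 q [-0.91  0.3   0.93  1.88 -0.27  1.1  -0.88] F [-4.  -0.6  9.7] T [-0.32  0.97  1.3 ] w 55.0
```

```bash
python3 -m handwheel '[[0,0,0,0,0,-1.5,-1],[0,0,0,0,0,-1.5,-1],[0,0,0,0,0,-1.5,-1]]'; python3 -c "
from h import *
st()"; python3 -m handwheel '[[0,0,0.05,0,0,1.5,-1],[0,0,0.05,0,0,1.5,1],[0,0,0.05,0,0,1.5,1],[0,0,0.05,0,0,1.5,1],[0,0,0.05,0,0,1.5,1],[0,0,0.05,0,0,1.5,1]]';  python3 -c "
from h import *
st()"; python3 -m handwheel '[[0,0,1,0,0,0,1],[0,0,3,0,0,0,1],[0,0,7,0,0,0,1],[0,0,12,0,0,0,1],[0,1,15,0,0,0,1],[0,4,15,0,0,0,1],[0,9,15,0,0,0,1],[0,14,15,0,0,0,1],[0,19,15,0,0,0,1],[0,22,15,0,0,0,1],[0,23,15,0,0,0,1],[0,23,15,0,0,0,1]]'
python3 - <<'E'
from fit import *
st()
for v in("top","side"):
    D=[]
    for i in range(6):
        p=get_image(v); D.append(p["depth"])
    D=np.array(D);D[D<=0]=np.nan; p["depth"]=np.nan_to_num(np.nanmedian(D,0)); save(p,v+"10.png"); np.savez(v+"10.npz",**p)
    cv2.imwrite("pics/%s10c.png"%v,cv2.resize(cv2.cvtColor(p["image"],4)[120:250,210:350],None,fx=4,fy=4,interpolation=2))
    W=cloud(p)
    print(v,"inlet",fit(W,"inlet",466,51,z0=125,zmin=0,R=45))
    V=W.copy(); V[V[...,2]>141]=np.nan
    print(v,"tall",fit(V,"tall",466,51,z0=50,zmin=20,R=50))
    V=W.copy(); V[V[...,2]>66]=np.nan
    print(v,"base",fit(V,"base",466,51,R=60))
    print(v,"short",fit(W,"short",403,280))
st()
E
```

```text
clock: 28.12
tcp_pos: [465.7, 51.3, 154.4]
ee_rot: [0.189, -0.681, 0.682, -0.188]
wrist_force: [-4.1, -0.7, 7.9]
gripper_width: 54.7
t 28.12 tcp [465.7  51.3 154.4] tooly [-0.001 -0.002 -1.   ] jawyaw -59.1 q [-0.91  0.3   0.94  1.88 -0.27  1.1  -0.9 ] F [-4.1 -0.7  7.9] T [-0.26  0.76  1.85] w 54.7
clock: 28.88
tcp_pos: [466.1, 50.9, 154.5]
ee_rot: [0.195, -0.68, 0.68, -0.195]
wrist_force: [0.1, 0.8, -0.1]
gripper_width: 85.2
t 28.88 tcp [466.1  50.9 154.5] tooly [ 0. -0. -1.] jawyaw -58.0 q [-0.91  0.3   0.93  1.88 -0.27  1.1  -0.88] F [ 0.1  0.8 -0.1] T [ 0.03  0.01 -0.06] w 85.2
clock: 30.38
tcp_pos: [466.3, 280.3, 304.7]
ee_rot: [0.195, -0.679, 0.68, -0.195]
wrist_force: [0.3, -0.0, -1.0]
gripper_width: 85.2
t 30.38 tcp [466.3 280.3 304.7] tooly [ 0.    -0.001 -1.   ] jawyaw -58.0 q [-1.19  0.34  0.86  1.42 -0.26  1.49 -1.35] F [ 0.3 -0.  -1. ] T [-0.07 -0.01 -0.03] w 85.2
top inlet {'x': np.float64(466.4), 'y': np.float64(52.7), 'deg': np.float64(102.6), 'dz': np.float64(1.1), 'n': 763, 'med': np.float64(1.04), 'p90': np.float64(7.51)}
top tall {'x': np.float64(466.0), 'y': np.
[... 585 characters left out ...]
float64(0.61), 'p90': np.float64(1.99)}
side tall {'x': np.float64(465.2), 'y': np.float64(50.8), 'deg': np.float64(104.4), 'dz': np.float64(6.1), 'n': 471, 'med': np.float64(0.54), 'p90': np.float64(3.51)}
side base {'x': np.float64(465.7), 'y': np.float64(49.9), 'deg': np.float64(105.0), 'dz': np.float64(0.2), 'n': 805, 'med': np.float64(0.51), 'p90': np.float64(1.87)}
side short {'x': np.float64(403.0), 'y': np.float64(278.9), 'deg': np.float64(114.4), 'dz': np.float64(0.3), 'n': 430, 'med': np.float64(0.5), 'p90': np.float64(1.29)}
t 30.98 tcp [466.  280.9 304.5] tooly [-0.  0. -1.] jawyaw -58.0 q [-1.19  0.35  0.86  1.43 -0.26  1.49 -1.35] F [-0.2 -0.6  0.2] T [ 0.05 -0.05 -0.07] w 85.1
```

View pics/side10c.png

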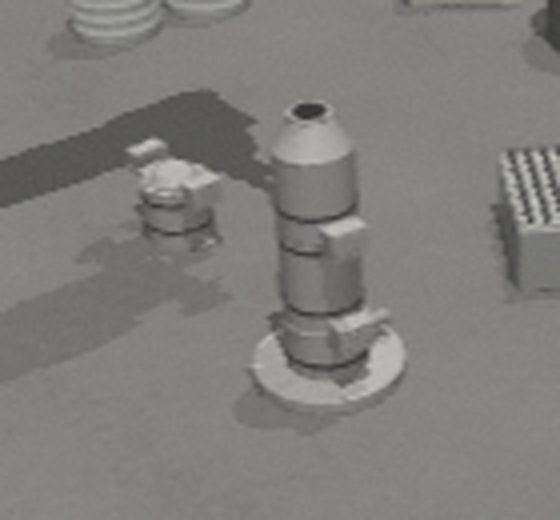

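View pics/top10.png

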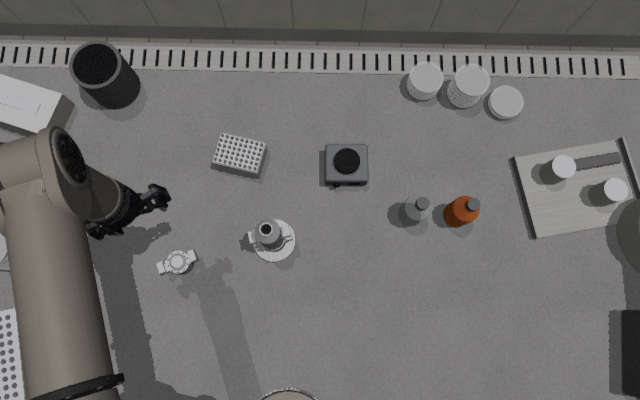

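```bash
python3 -c "
from h import *
st(); print(order.finish_job())"
```

```text
t 30.98 tcp [466.  280.9 304.5] tooly [-0.  0. -1.] jawyaw -58.0 q [-1.19  0.35  0.86  1.43 -0.26  1.49 -1.35] F [-0.2 -0.6  0.2] T [ 0.05 -0.05 -0.07] w 85.1
the job is handed in; nothing more can be done
None
```

I set the tall stage on the base and turned it clockwise against its stops. I then did the same with the inlet head on the tall stage, let go, moved the gripper clear and handed the job in at about 31 s.

**Tall stage:**
- It met the stops after a turn of about 76°, where the wrist torque rose to 2.2 N m.
- After release its axis measured within about 1 mm of the base's. Its x axis was at 104.5°, against 105° for the base, and it sat within 1 mm of the expected height.

**Inlet head:**
- It met the stops after a similar turn, with the torque rising to 1.9 N m.
- After release it measured within about 0.6 mm of the tall stage's axis. Its height was off by −0.1 mm in the side view and +1.1 mm in the top view, which reads about 0.8 mm high everywhere.

**Other parts:** The short stage measured where it started. The last top view shows the bottle, rack and mixer standing where they were, but I did not measure those three again.

**Checks that disagreed:**
- The image fits put the inlet head's angle at 98° (side) and 103° (top), while the stage is at 104.5°. Its ears are hidden under the lips and the stage's hooks disturb these fits, so I took its locked angle from the stop torque and the turn made.
- The last image fits of the tall stage gave a height 6 mm off. I put this down to the inlet head covering its top, because the same fit before that read within 1 mm.

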